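# Take a dish's temperature with the stick thermometer and hold it up to be read

## Robot

A 6-joint arm with a two-finger parallel gripper is mounted at the origin on the work surface. World frame = base frame: x ahead of the robot, y to its left, z up, the work surface at z = 0. Lengths are in m, angles in rad, forces in N, time in s.
With the tool pointing down it reaches from about 0.275 to 0.825 m from the base axis. Payload 4.9 kg.
Tool frame: the origin (TCP) lies at the very end of the fingers, on their centre line; the grasp point (between the pads) lies 19 mm behind it (manip.grip_depth is the distance from the TCP to the grasp point, in m); z points along the fingers, x is the direction in which the jaws open and shut, and the axes are right-handed (so a half turn about z gives the same grasp; the last joint's range is limited). The gripper opens to 85 mm and grips with 20 to 120 N. Pads are 22 mm wide; open, the fingers measure 114 mm over their backs; the gripper's body (76 mm by 85 mm) begins 54 mm behind the grasp point. The pads swing forward as they close: fully open they stand 13 mm farther back than shut.
Start: joints at [1.077, 0.326, -0.193, 1.052, 0, 1.437], TCP at [0.194, 0.515, 0.231] pointing down, gripper open.
Joint ranges: [-2.65, 2.65], [-0.97, 1.79], [-1.3, 1.35], [-1.93, 2.1], [-1.47, 1.37], [-3.14, 3.14]. Speed limits (rad/s): [2.57, 2.57, 3.14, 3.14, 3.14, 3.14].

## Interface

Orientations are given as a rotation vector (axis times angle).
In Python, from station import manip, cams gives the robot as it stands.
- The arm moves only by the shell command python3 -m jog 'ROWS'. ROWS is JSON, a list of rows, each a list of 3 entries, a list of its own where there are three numbers: the shift along the tool's x, y, z in m, then the turn, a rotation vector about the tool's x, y, z in units of 6 degrees (1.0 is 6 degrees), then the finger opening in m, from 0 to 0.0854. A call has 1 to 12 rows; each row shifts and turns the commanded pose from where the row before left it, along the tool's axes as they then stand; what a row does not reach is not made up. A row lasts 1/10 s, in which the tool goes at most 50 mm and 8.59 degrees, less where a joint would pass 70% of its speed; a pose out of reach is approached as far as the arm can. A call with a gripper value outside its range is refused whole. The fingers move at their own pace and stop on an object; the grip force is fixed at half the most. Time passes only in rows, so rows that do not move let the fingers close. It gives the time, the measured TCP pose, the force and the opening at its end, in the units of the state.
- manip.state(): the state, without advancing time (a new reading comes with each control period).
- cams.snapshot(name): name is "scene" or "side" or "wrist"; returns a dict with "img" (384x512x3 uint8, red, green, blue), "mtx" (3x3 intrinsics, pixels), "k1" (the pictures are not rectified: a ray, as slopes to the right and down, at radius r is drawn at 1 + k1 r^2 times it, then the intrinsics apply), "world_to_cam" (4x4, takes a point from world to camera coordinates). Camera axes: x right, y up, looking along -z (the intrinsics and any distortion apply to the point x, -y, -z); pixel columns grow to the right and rows downward; lengths in m; the calibration is good to about 2 mm. A picture is of the moment at which its call begins. There is no depth.
- manip.job_done(): hands the job in, once; it reports no verdict.
Trained networks look in the newest picture that a camera, given by its name, has taken for a name from the list of things; names that differ only in an ending like _2 or _b are one class to them, and where a whole thing is asked for, a point or a joint stands for the part that bears it (a point fixed in the world has none). Each returns a list of dicts, best first, with "p" (0 to 1); they miss things now and then, are a little off and sometimes report something else, mostly with a low value. They report only what shows in the picture. A call takes as long as a camera call. They do not tell look-alikes from the thing itself.
- cams.outline_of(target, camera): "region" (384x512 bool, what is visible of it) and "location" ([column, row] in pixels, amid what is visible of it).
- cams.tip_of(target, camera): "location" ([column, row] in pixels: a listed point, or the origin of a listed thing).
The state is a dict: "t": time; "q": joint angles; "dq": joint speeds; "joint_efforts": joint torques, N m; "tool_pos": TCP position; "orientation": TCP orientation; "wrist_force": force on the tool from outside, world axes, zero at the start; "moment": the same for the moment, N m; "width": opening from 0.0 (shut) to 1.0 (fully open).
Only numpy, scipy, OpenCV 4.12 (cv2) and the standard library are available. Lean on these libraries where they do the work, as an engineer would, in place of code of your own. Each camera call takes 0.05 s, during which the arm holds its last target.

## Task

Draw the stick thermometer up out of its bench holder and aim it straight down into the middle of the small dish on the warming plate, nose about 5 cm above the dish, holding it still there for a couple of seconds without touching the dishes or the plate. Then lift it and tip it back about halfway, so that its display leans up and can be read from above, with the whole thermometer at least 15 cm above the bench, and finish still holding it there: do not put it down. Leave everything else where it stands.

Things in the scene. Friction and masses are not known exactly. Their poses are not given: they have to be found in the camera images.
- thermometer: Stick thermometer, loose, 100-200 g, always measuring. Starts nose down in the holder. Origin: lens at the nose tip, at first 16 mm above the bench. z: nose to tail (it looks along -z). Black neck, 22 mm across, z 0-30 mm; off-white body z 30-150 mm, 24 mm thick (x), 34 mm wide (y); at first z 76-150 mm is bare. Display on the +x face, centre z = 110 mm. Grip across y, pads' middle at z = 120 mm
- holder: Fixed bench holder: steel foot 100 x 110 x 12 mm with an upright grey sleeve, outside 34 x 44 mm, open on top, rim 92 mm above the bench, 2 mm clearance around the thermometer. Origin: centre of its underside on the bench; axes parallel to those of the thermometer in it. Draw the thermometer straight up; it is clear of the rim after 80 mm
- warming_plate: Fixed slide-warming plate: off-white housing 250 mm (x) by 345 mm (y), dark flat top 70 mm above the bench, glass slides along its +x edge. Origin: centre of its underside on the bench, z up. It stands to the left or right of the holder. Both dishes stand on it, one towards its +y end, the other towards -y
- small_dish: The dish to be measured: open glass dish 60 mm in diameter and 15 mm high, the smaller of the two on the warming plate, with seeds on white paper in it; light and loose. Origin: centre of its underside, which is 70 mm above the bench; z up.
- large_dish: Open glass dish 100 mm in diameter and 18 mm high with seeds, loose, also on the warming plate: not the one to be measured. Origin: centre of its underside, 70 mm above the bench.
- jar: Loose glass specimen jar with a white cap, 58 mm in diameter, 75 mm high, beside the holder. Origin: centre of its underside.
- dropper: Loose amber dropper bottle, 35 mm in diameter, 92 mm high, near the holder. Origin: centre of its underside.
- forceps: Loose steel forceps lying on the bench beside the holder, about 145 mm long along x, 14 mm wide, 8 mm high. Origin: on the bench near the middle.
- marker: Loose marker pen lying on the bench beside the holder, 132 mm long along x, 17 mm thick. Origin: on the bench near the middle.
Things that resemble listed ones, but are neither listed nor needed, are in the scene too. Leave any brown or yellow look-alike of the thermometer alone.

How it is judged:
By the outcome, as a careful person would: the job done as asked, in the order asked, and still so for the second after the job is handed in, while the arm keeps its last pose, push and grip.
It also fails if it takes over 51 s, if anything falls off the work surface, if the arm or the gripper's body presses on something with over 40 N, if the wrist force passes 120 N, or if a joint passes its speed limit or range.

## Working session

There is one attempt and no reset: what is moved stays moved. The work goes in short steps, Python scripts to look and compute and a shell command to move; the robot and the scene stay as the last step left them, time stands still between calls to the robot, and variables do not carry over. Pictures are saved under pics/ and viewed, and the job is handed in when it is done.

```bash
ls; mkdir -p pics; python3 - <<'E'
from station import manip,cams
import cv2
print(manip.state())
for n in ["scene","side","wrist"]:
    s=cams.snapshot(n)
    cv2.imwrite(f"pics/{n}0.png",s["img"][:,:,::-1])
    print(n,s["mtx"].tolist(),s["k1"],s["world_to_cam"].round(4).tolist())
    for t in ["thermometer","holder","warming_plate","small_dish","large_dish","jar","dropper","forceps","marker"]:
        print(t,[(round(d["p"],2),[round(float(v)) for v in d["location"]]) for d in cams.tip_of(t,n)][:4],[(round(d["p"],2),[round(float(v)) for v in d["location"]]) for d in cams.outline_of(t,n)][:4])
print(manip.state()["t"])
E
```

```text
pics
{'t': 0.0, 'q': array([ 1.07681106e+00,  3.26947707e-01, -1.93593541e-01,  1.05198875e+00,
       -1.55937235e-05,  1.43658778e+00]), 'dq': array([ 2.13357255e-03, -9.59141603e-06,  2.24240853e-04, -2.69449176e-04,
        1.49920267e-04, -3.21177463e-04]), 'joint_efforts': array([ 9.08653692e-04, -4.43393683e+01,  2.62446052e+01,  1.53708109e-02,
        8.41204610e-05, -8.19413604e-08]), 'tool_pos': array([0.19335503, 0.51426908, 0.23049608]), 'orientation': array([ 2.58239587e+00,  1.78767938e+00, -2.41461746e-03]), 'wrist_force': array([ 0.23158731, -0.67514235, -0.18199686]), 'moment': array([-0.0559555 ,  0.01381416,  0.02643119]), 'width': 0.9991590518020436}
scene [[430.9259135105681, 0.0, 257.5821636919503], [0.0, 430.9259135105681, 187.60441994088936], [0.0, 0.0, 1.0]] 0.022857772913528706 [[-0.7658, 0.6429, -0.017, 0.4359], [-0.4315, -0.4941, 0.7547, 0.1804], [0.4768, 0.5853, 0.6558, -1.3413], [0.0, 0.0, 0.0, 1.0]]
thermometer [(0.72, [354, 215]), (0.64, [296, 319])] [(0.88, [297, 293]), (0.85, [358, 190]), (0.67, [336, 218]), (0.52, [205, 171])]
holder [(0.62, [330, 
[... 1007 characters left out ...]
229, 297]), (0.56, [263, 161])] [(0.81, [228, 285]), (0.67, [250, 253])]
dropper [(0.67, [197, 248])] [(0.63, [194, 237]), (0.46, [258, 168])]
forceps [(0.46, [280, 233])] [(0.62, [290, 232])]
marker [(0.6, [290, 285])] [(0.63, [294, 286])]
wrist [[321.02816814258614, 0.0, 255.3330834396046], [0.0, 321.02816814258614, 194.89570743161104], [0.0, 0.0, 1.0]] -0.06540080738113324 [[0.3519, 0.936, 0.0013, -0.5501], [-0.8874, 0.334, -0.3178, 0.0414], [-0.2979, 0.1107, 0.9482, -0.3796], [0.0, 0.0, 0.0, 1.0]]
thermometer [] [(0.59, [80, 380])]
holder [] []
warming_plate [] []
small_dish [] []
large_dish [] []
jar [] []
dropper [] []
forceps [] []
marker [(0.85, [167, 365])] [(0.76, [164, 342])]
2.85
```

View pics/scene0.png

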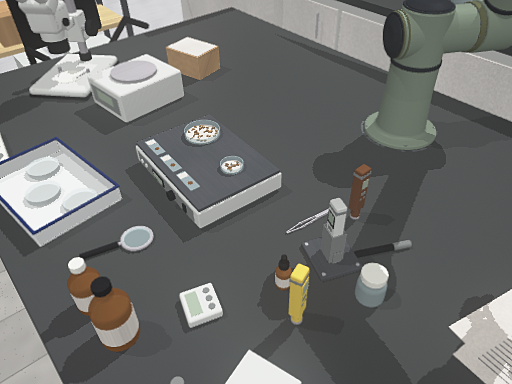

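View pics/side0.png

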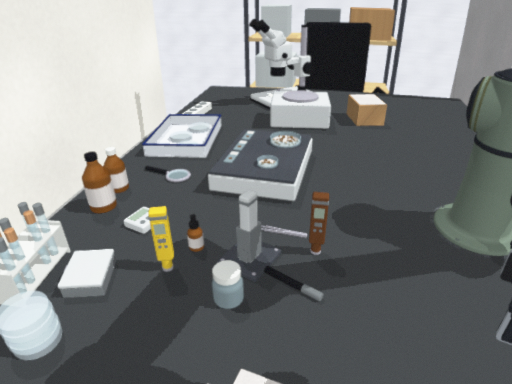

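View pics/wrist0.png

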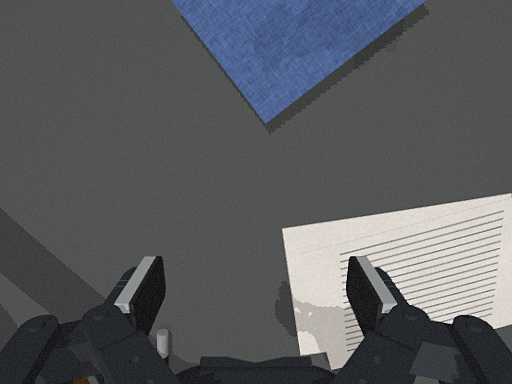

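```bash
cat > h.py <<'E'
import numpy as np, cv2
C={"scene":(430.9259,257.5822,187.6044,0.022857772913528706,[[-0.7658,0.6429,-0.017,0.4359],[-0.4315,-0.4941,0.7547,0.1804],[0.4768,0.5853,0.6558,-1.3413],[0,0,0,1.]]),
"side":(360.3722,255.7857,191.8678,-0.09721313608084453,[[-0.9794,-0.2016,-0.0116,0.5551],[0.0927,-0.4999,0.8611,-0.0889],[-0.1794,0.8423,0.5082,-0.8682],[0,0,0,1.]])}
F=np.diag([1,-1,-1.])
def cam(n):
    if isinstance(n,dict): m=n["mtx"];return m[0,0],m[0,2],m[1,2],n["k1"],np.array(n["world_to_cam"])
    f,cx,cy,k,T=C[n];return f,cx,cy,k,np.array(T)
def KD(n):
    f,cx,cy,k,T=cam(n)
    return np.array([[f,0,cx],[0,f,cy],[0,0,1]]),np.array([k,0,0,0,0.]),F@T[:3,:3],F@T[:3,3]
def proj(n,P):
    K,D,R,t=KD(n); return cv2.projectPoints(np.array(P,float).reshape(-1,3),cv2.Rodrigues(R)[0],t,K,D)[0].reshape(-1,2)
def ray(n,p):
    K,D,R,t=KD(n); u=cv2.undistortPoints(np.array(p,float).reshape(1,1,2),K,D).reshape(2)
    d=R.T@np.r_[u,1]; return -R.T@t,d/np.linalg.norm(d)
def onz(n,p,z):
    o,d=ray(n,p); return o+d*(z-o[2])/d[2]
def tri(obs):
    A=np.zeros((3,3));b=np.zeros(3)
    for n,p in obs:
        o,d=ray(n,p);M=np.eye(3)-np.outer(d,d);A+=M;b+=M@o
    return np.linalg.solve(A,b)
E
python3 - <<'E'
import cv2
from h import *
a=cv2.imread("pics/scene0.png");b=cv2.imread("pics/side0.png")
x=cv2.resize(a[180:300,280:420],None,fx=5,fy=5,interpolation=cv2.INTER_CUBIC);cv2.imwrite("pics/c1.png",x)
x=cv2.resize(b[180:300,200:320],None,fx=5,fy=5,interpolation=cv2.INTER_CUBIC);cv2.imwrite("pics/c2.png",x)
x=cv2.resize(a[105:230,125:290],None,fx=4.8,fy=4.8,interpolation=cv2.INTER_CUBIC);cv2.imwrite("pics/c3.png",x)
print("plate side tri small",tri([("scene",(234,168)),("side",(266,161))]), onz("scene",(234,168),.07),onz("side",(267,162),.07))
print("large", onz("scene",(204,132),.07),onz("side",(287,140),.07))
E
```

```text
plate side tri small [ 0.55878749 -0.10222284  0.08204528] [ 0.55245917 -0.11152277  0.07      ] [ 0.55885419 -0.12604919  0.07      ]
large [ 0.51604091 -0.2980488   0.07      ] [ 0.52324958 -0.30094815  0.07      ]
```

View pics/c1.png

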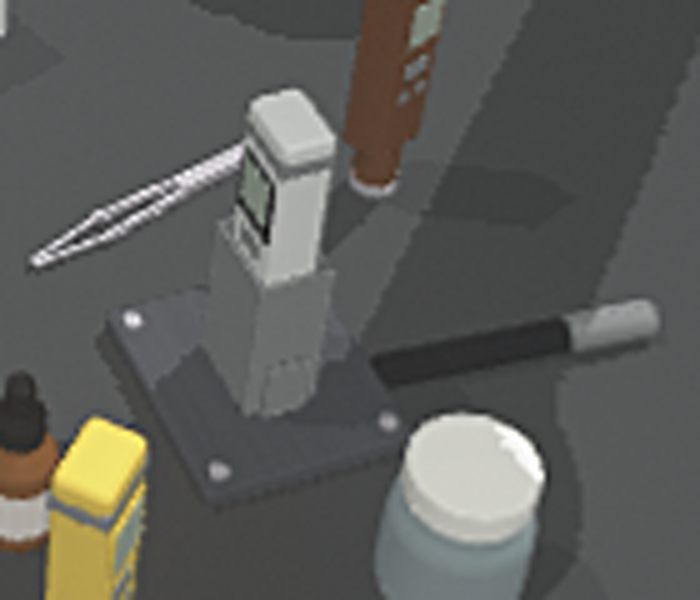

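View pics/c2.png

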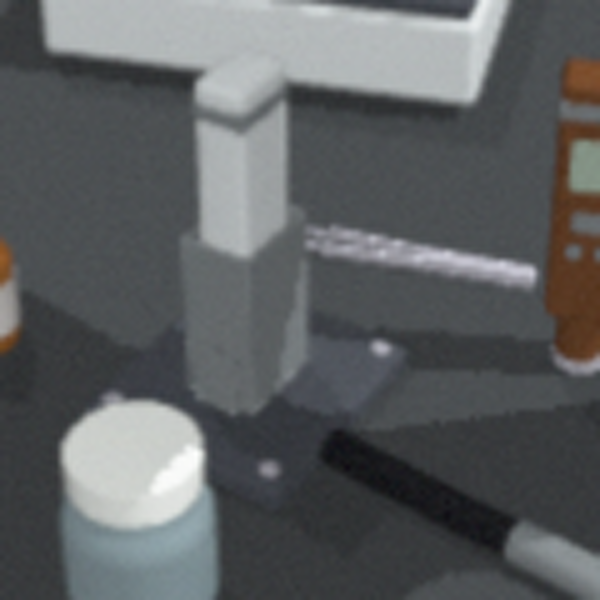

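View pics/c3.png

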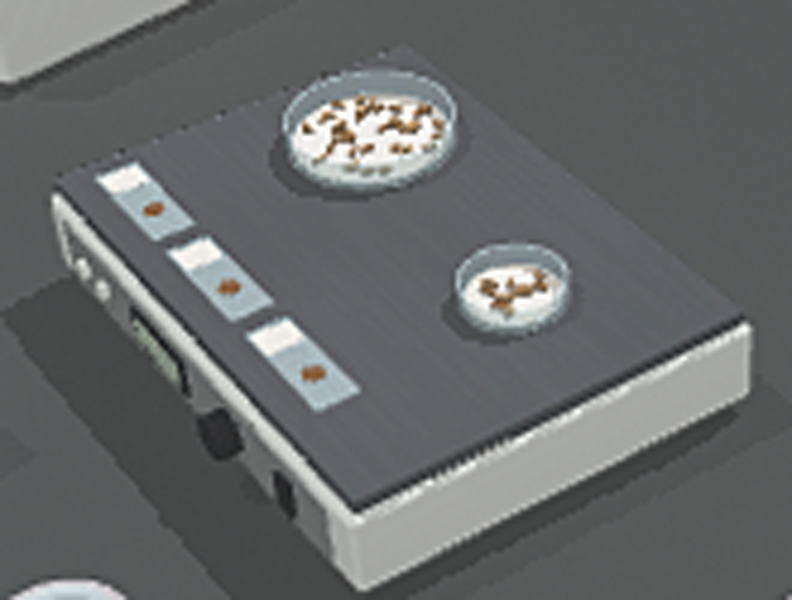

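```bash
cat > fit.py <<'E'
from h import *
from scipy.optimize import least_squares
# sx,sy,hx,hy,z, cam, px
L=[(1,-1,17,22,92,"scene",(324,224.4)),(1,1,17,22,92,"scene",(333,236)),(-1,1,17,22,92,"scene",(346,234)),
(1,-1,50,55,12,"scene",(301.6,243.6)),(1,1,50,55,12,"scene",(323,279.6)),(-1,1,50,55,12,"scene",(364,268)),
(1,1,17,22,92,"side",(236.6,227)),(-1,1,17,22,92,"side",(249,230.6)),(-1,-1,17,22,92,"side",(261,222.4)),
(-1,-1,50,55,12,"side",(281,250)),(-1,1,50,55,12,"side",(256,281))]
def P(v,l):
    c,s=np.cos(v[2]),np.sin(v[2]);a,b=l[0]*l[2]/1e3,l[1]*l[3]/1e3
    return [v[0]+c*a-s*b,v[1]+s*a+c*b,l[4]/1e3]
def r(v): return np.concatenate([proj(l[5],P(v,l))[0]-l[6] for l in L])
o=onz("scene",(336,232),.092);print(o)
s=least_squares(r,[o[0],o[1],0.3],loss="soft_l1");print(s.x,np.degrees(s.x[2]),s.fun.reshape(-1,2).round(1).tolist())
v=s.x
for nm in ["scene","side"]:
    im=cv2.imread(f"pics/{nm}0.png");S=5
    c=(280,180) if nm=="scene" else (200,180)
    im=cv2.resize(im[c[1]:c[1]+120,c[0]:c[0]+140],None,fx=S,fy=S,interpolation=cv2.INTER_CUBIC)
    for hx,hy,zs,col in [(17,22,(12,92),(0,255,0)),(50,55,(0,12),(255,0,0)),(12,17,(76,166),(0,0,255))]:
        q={}
        for z in zs:
            q[z]=[tuple(int(k) for k in ((proj(nm,P(v,(a,b,hx,hy,z)))[0]-c+.5)*S)) for a,b in [(1,1),(1,-1),(-1,-1),(-1,1)]]
            cv2.polylines(im,[np.array(q[z])],True,col,1)
        for a,b in zip(q[zs[0]],q[zs[1]]): cv2.line(im,a,b,col,1)
    cv2.imwrite(f"pics/fit_{nm}.png",im)
E
python3 fit.py
```

```text
[0.53986106 0.22042399 0.092     ]
[ 0.53569105  0.21520765 -0.36727458] -21.04328347158431 [[-0.5, 0.1], [-0.1, 3.1], [1.8, 0.9], [-0.6, -0.8], [-1.0, 0.6], [0.6, -0.7], [-0.7, 0.7], [0.9, 2.5], [0.7, -0.2], [1.4, -1.1], [-0.6, -2.0]]
```

View pics/fit_scene.png

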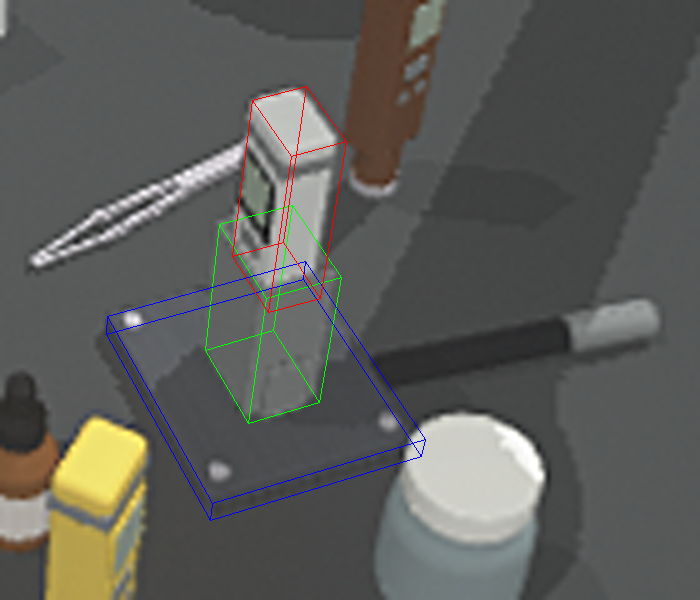

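View pics/fit_side.png

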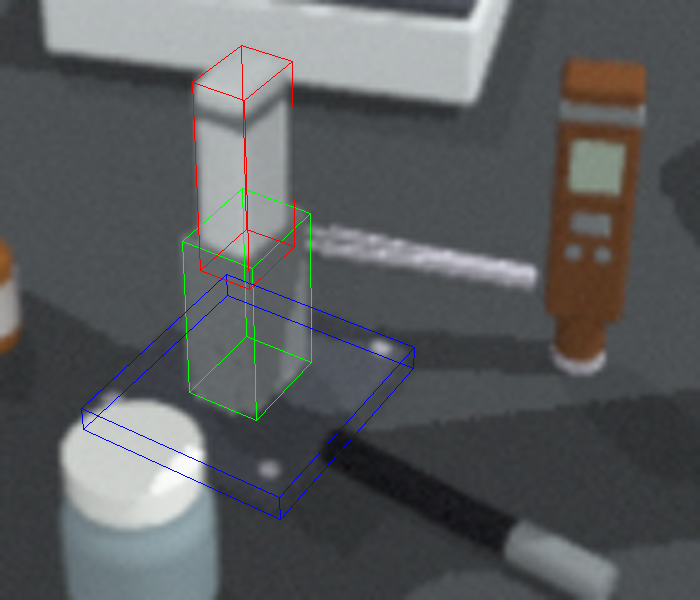

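```bash
python3 - <<'E'
from station import manip,cams
from h import *
def mid(m): return m
from scipy.optimize import minimize
def hull(n,P):
    m=np.zeros((384*4,512*4),np.uint8);q=(proj(n,P)+.5)*4
    cv2.fillConvexPoly(m,cv2.convexHull(q.astype(np.int32)),1);return cv2.resize(m.astype(np.float32),(512,384),interpolation=cv2.INTER_AREA)
th=np.linspace(0,2*np.pi,60)
def cyl(x,y,r,z0,z1): return np.concatenate([np.c_[x+r*np.cos(th),y+r*np.sin(th),0*th+z] for z in (z0,z1)])
M={}
for t,r,z in [("small_dish",.03,(.07,.085)),("large_dish",.05,(.07,.088)),("jar",.029,(0,.075))]:
    for n in ["scene","side"]:
        d=cams.outline_of(t,n)
        if d: M[t,n]=(d[0]["region"],d[0]["p"])
    for ns in [["scene"],["side"],["scene","side"]]:
        ns=[n for n in ns if (t,n) in M]
        if not ns: continue
        def f(v):
            c=0
            for n in ns:
                h=hull(n,cyl(v[0],v[1],r,*z));g=M[t,n][0];c+=1-np.minimum(h,g).sum()/np.maximum(h,g).sum()
            return c
        ys,xs=np.nonzero(M[t,ns[0]][0]);o=onz(ns[0],(xs.mean(),ys.mean()),np.mean(z))
        s=minimize(f,o[:2],method="Nelder-Mead",options=dict(initial_simplex=[o[:2],o[:2]+[.01,0],o[:2]+[0,.01]]))
        print(t,ns,s.x.round(4),s.fun,[M[t,n][1] for n in ns])
for nm in ["scene","side"]:
    for d in cams.outline_of("thermometer",nm):
        ys,xs=np.nonzero(d["region"]);print(nm,d["location"],xs.min(),xs.max(),ys.min(),ys.max())
print("brown", onz("scene",(354,216),0),onz("side",(315,250),0)); print("yellow",onz("scene",(296,320),0),onz("side",(167,268),0))
print(manip.state()["t"])
np.savez("m.npz",**{f"{a}_{b}":M[a,b][0] for a,b in M})
E
```

```text
small_dish ['scene'] [ 0.5568 -0.1195] 0.054934680461883545 [0.82]
small_dish ['side'] [ 0.556  -0.1185] 0.11358141899108887 [0.62]
small_dish ['scene', 'side'] [ 0.5565 -0.1193] 0.1705266237258911 [0.82, 0.62]
large_dish ['scene'] [ 0.5263 -0.2923] 0.039157330989837646 [0.63]
large_dish ['side'] [ 0.5285 -0.2913] 0.16951268911361694 [0.6]
large_dish ['scene', 'side'] [ 0.5272 -0.2918] 0.221838116645813 [0.63, 0.6]
jar ['scene'] [0.55   0.3299] 0.15386837720870972 [0.59]
jar ['side'] [0.5522 0.3302] 0.11101603507995605 [0.81]
jar ['scene', 'side'] [0.5518 0.331 ] 0.26884937286376953 [0.59, 0.81]
scene [297.4, 292.6] 288 309 264 323
scene [358.1, 189.8] 349 370 164 218
scene [336.2, 218.0] 327 346 198 237
scene [205.2, 170.8] 136 279 115 226
side [165.7, 239.9] 148 174 206 271
side [248.3, 210.4] 238 257 190 231
side [316.4, 220.5] 309 328 191 254
brown [0.3952991  0.16083797 0.        ] [0.39824543 0.15772778 0.        ]
yellow [0.7025055  0.27568354 0.        ] [0.70304453 0.27740832 0.        ]
3.25
```

Look-alikes in the scene picture are the brown thermometer at (358,190), the yellow one at (297,293) and the off-white one in the grey sleeve at (336,218). I choose the off-white one, and the close crop c1 confirms it: off-white body, display to +x, standing in the sleeve. The jaws are already aligned with its y axis, so I'm moving above it.

```bash
python3 -m jog '[[[-0.016,0.0426,0],[0,0,0],0.0854],[[-0.016,0.0426,0],[0,0,0],0.0854],[[-0.016,0.0426,0],[0,0,0],0.0854],[[-0.016,0.0426,0],[0,0,0],0.0854],[[-0.016,0.0426,0],[0,0,0],0.0854],[[-0.016,0.0426,0],[0,0,0],0.0854],[[-0.016,0.0426,0],[0,0,0],0.0854],[[-0.016,0.0426,0],[0,0,0],0.0854],[[-0.016,0.0426,0],[0,0,0],0.0854],[[-0.016,0.0426,0],[0,0,0],0.0854],[[0,0,0],[0,0,0],0.0854]]'
python3 - <<'E'
from station import manip,cams
import cv2,pickle
s=cams.snapshot("wrist");pickle.dump((s,manip.state()),open("w1.pkl","wb"))
cv2.imwrite("pics/w1.png",s["img"][:,:,::-1])
st=manip.state();print(st["t"],st["tool_pos"],st["orientation"])
from h import *
from fit import P,v
print(proj(s,[P(v,(a,b,12,17,166)) for a,b in [(1,1),(1,-1),(-1,-1),(-1,1)]]).round(1).tolist(), proj(s,[st["tool_pos"]]))
E
```

```text
t: 4.35
tool_pos: [0.5401, 0.2113, 0.231]
orientation: [2.587, 1.779, 0.002]
wrist_force: [-0.3, 0.5, -0.5]
width: 0.999
4.4 [0.53779445 0.21308422 0.23088942] [2.58696271e+00 1.78242330e+00 1.29970023e-04]
[0.53986106 0.22042399 0.092     ]
[ 0.53569105  0.21520765 -0.36727458] -21.04328347158431 [[-0.5, 0.1], [-0.1, 3.1], [1.8, 0.9], [-0.6, -0.8], [-1.0, 0.6], [0.6, -0.7], [-0.7, 0.7], [0.9, 2.5], [0.7, -0.2], [1.4, -1.1], [-0.6, -2.0]]
[[282.7, 219.5], [234.1, 219.5], [233.4, 186.7], [283.7, 186.8]] [[257.35645586 253.33359454]]
```

View pics/w1.png

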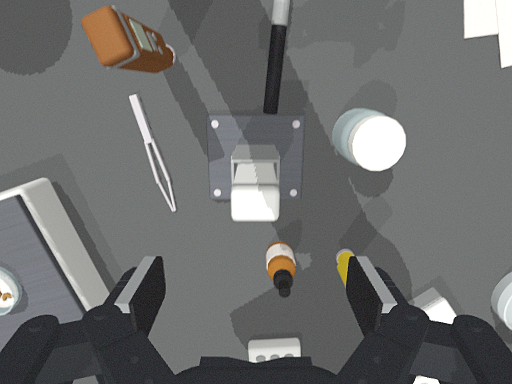

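```bash
python3 -m jog '[[[0,-0.003,0.02],[0,0,0],0.0854],[[0,0,0.036],[0,0,0],0.0854],[[0,0,0.036],[0,0,0],0.0854],[[0,0,0.024],[0,0,0],0.0854],[[0,0,0],[0,0,0],0.0854]]'
python3 - <<'E'
from station import manip,cams
import cv2
for n in ["scene","side","wrist"]:
    s=cams.snapshot(n)
    i=s["img"][:,:,::-1]
    if n!="wrist":
        c=(265,130) if n=="scene" else (185,130)
        i=cv2.resize(i[c[1]:c[1]+150,c[0]:c[0]+150],None,fx=4,fy=4,interpolation=cv2.INTER_CUBIC)
    cv2.imwrite(f"pics/{n}2.png",i)
st=manip.state();print(st["t"],st["tool_pos"],st["orientation"],st["wrist_force"],manip.grip_depth)
E
```

```text
t: 4.9
tool_pos: [0.5292, 0.2164, 0.1119]
orientation: [-2.579, -1.789, 0.011]
wrist_force: [-0.1, -0.4, 0.1]
width: 1.004
5.05 [0.53357898 0.21698592 0.11668524] [2.58183886e+00 1.78919939e+00 2.43226415e-03] [ 0.32989126 -0.15782865  0.75289682] 0.0187
```

View pics/wrist2.png

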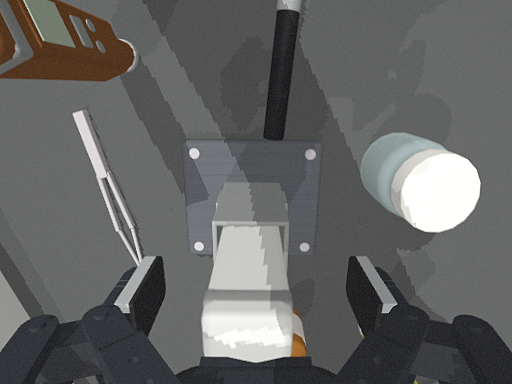

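View pics/side2.png

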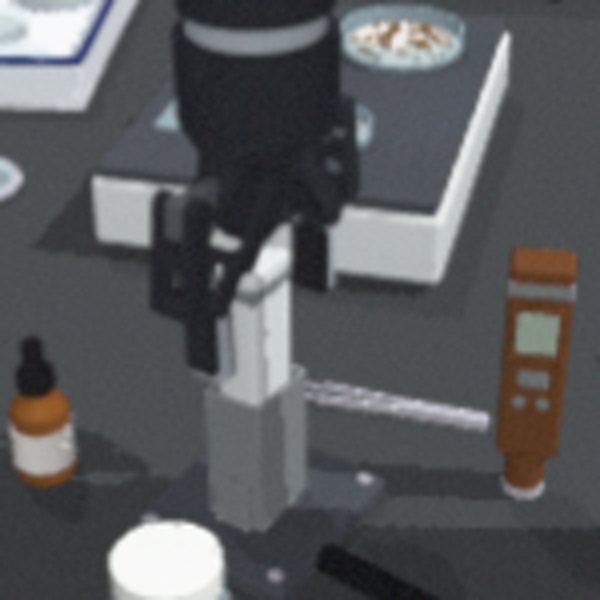

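View pics/scene2.png

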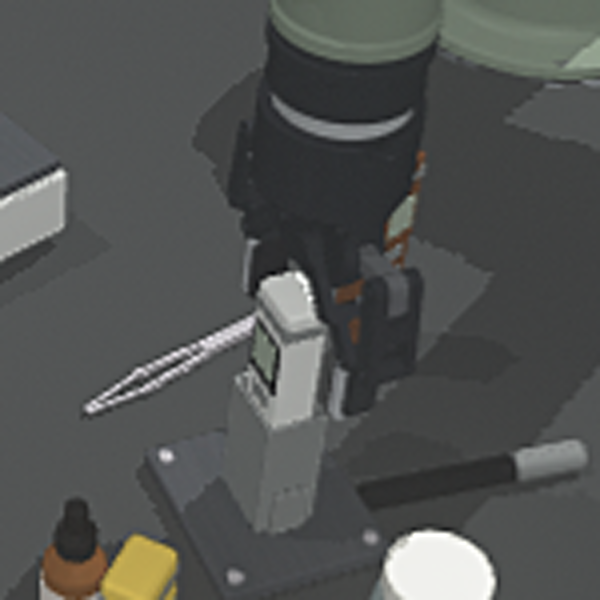

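```bash
python3 -m jog '[[[-0.0025,0.002,0.001],[0,0,0],0.0854],[[0,0,0],[0,0,0],0.0854],[[0,0,0],[0,0,0],0.0854]]'
python3 - <<'E'
from station import manip,cams
import cv2
s=cams.snapshot("wrist")
cv2.imwrite(f"pics/wrist3.png",s["img"][:,:,::-1])
st=manip.state();print(st["t"],st["tool_pos"],st["orientation"],st["wrist_force"])
E
```

```text
t: 5.35
tool_pos: [0.5349, 0.2131, 0.1153]
orientation: [2.583, 1.787, 0.003]
wrist_force: [0.4, 0.7, 1.5]
width: 0.997
5.4 [0.53468333 0.2130964  0.11504914] [2.58294528e+00 1.78759184e+00 1.88109443e-03] [0.35037896 0.31999447 0.16879888]
```

View pics/wrist3.png

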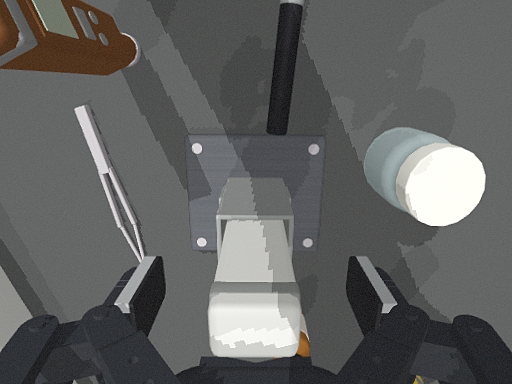

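The thermometer is now centred between the pads: its top spans columns 209–301, and the fingers' middle is at about 255. Closing.

```bash
python3 -m jog '[[[0,0,0],[0,0,0],0.0],[[0,0,0],[0,0,0],0.0],[[0,0,0],[0,0,0],0.0],[[0,0,0],[0,0,0],0.0],[[0,0,0],[0,0,0],0.0],[[0,0,0],[0,0,0],0.0]]'
```

```text
t: 6.0
tool_pos: [0.5343, 0.2131, 0.1144]
orientation: [2.583, 1.788, 0.0]
wrist_force: [0.6, -1.2, 1.5]
width: 0.389
```

```bash
python3 -m jog '[[[0,0,-0.004],[0,0,0],0.0],[[0,0,-0.008],[0,0,0],0.0],[[0,0,-0.012],[0,0,0],0.0],[[0,0,-0.015],[0,0,0],0.0],[[0,0,-0.015],[0,0,0],0.0],[[0,0,-0.015],[0,0,0],0.0],[[0,0,-0.015],[0,0,0],0.0],[[0,0,-0.015],[0,0,0],0.0],[[0,0,-0.015],[0,0,0],0.0],[[0,0,-0.015],[0,0,0],0.0],[[0,0,-0.01],[0,0,0],0.0],[[0,0,0],[0,0,0],0.0]]'
python3 - <<'E'
from station import manip,cams
from h import *
for n in ["scene","side"]:
    s=cams.snapshot(n)
    i=s["img"][:,:,::-1]
    c=(265,100) if n=="scene" else (185,100)
    i=cv2.resize(i[c[1]:c[1]+150,c[0]:c[0]+150],None,fx=4,fy=4,interpolation=cv2.INTER_CUBIC)
    cv2.imwrite(f"pics/{n}4.png",i)
    print(n,[(d["p"],d["location"]) for d in cams.tip_of("thermometer",n)])
st=manip.state();print(st["t"],st["tool_pos"],st["orientation"],st["wrist_force"],st["width"])
for n in ["scene","side"]: print(proj(n,[st["tool_pos"]-[0,0,.101]]))
E
```

```text
t: 7.2
tool_pos: [0.5352, 0.2133, 0.2554]
orientation: [2.582, 1.787, 0.005]
wrist_force: [0.8, 0.4, -2.0]
width: 0.388
scene [(0.68, [335.6, 208.7]), (0.67, [355.0, 216.2]), (0.58, [296.0, 317.6])]
side [(0.91, [315.6, 249.3]), (0.89, [169.2, 269.7]), (0.74, [246.5, 198.4]), (0.42, [281.3, 231.1]), (0.4, [229.2, 296.8])]
7.4 [0.53370104 0.212927   0.25247839] [-2.58267948e+00 -1.78778439e+00  2.12593419e-03] [ 0.21624159  0.55411942 -2.1197597 ] 0.3917215812641026
[[338.31078131 207.99528014]]
[[249.52719946 199.72165696]]
```

View pics/scene4.png

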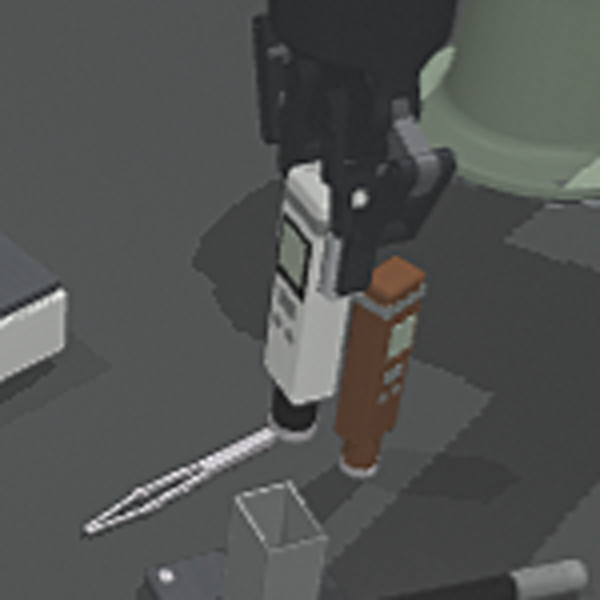

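View pics/side4.png

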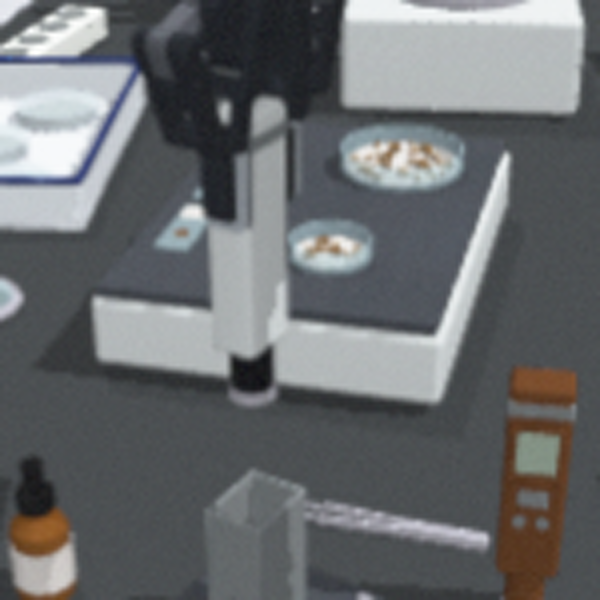

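```bash
python3 -m jog '[[[-0.009,0.004,0],[0,0,0],0],[[-0.018,0.008,0],[0,0,0],0],[[-0.03,0.014,0],[0,0,0],0],[[-0.036,0.0165,0],[0,0,0],0],[[-0.039,0.018,0],[0,0,0],0],[[-0.039,0.018,0],[0,0,0],0],[[-0.039,0.018,0],[0,0,0],0],[[-0.036,0.0165,0],[0,0,0],0],[[-0.027,0.0125,0],[0,0,0],0],[[-0.015,0.007,0],[0,0,0],0],[[-0.009,0.004,0],[0,0,0],0],[[-0.005,0.0015,0],[0,0,0],0]]'
python3 -m jog '[[[0,0,0],[0,0,0],0],[[0,0,0],[0,0,0],0]]'
python3 - <<'E'
from station import manip,cams
from h import *
for n in ["scene","side"]:
    s=cams.snapshot(n)
    i=s["img"][:,:,::-1]
    c=(165,60) if n=="scene" else (195,60)
    i=cv2.resize(i[c[1]:c[1]+150,c[0]:c[0]+150],None,fx=4,fy=4,interpolation=cv2.INTER_CUBIC)
    cv2.imwrite(f"pics/{n}5.png",i)
    print(n,[(d["p"],d["location"]) for d in cams.tip_of("thermometer",n)],[(d["p"],d["location"]) for d in cams.tip_of("small_dish",n)])
st=manip.state();print(st["t"],st["tool_pos"],st["orientation"],st["wrist_force"],st["width"])
for n in ["scene","side"]: print(proj(n,[st["tool_pos"]-[0,0,.101],[.5565,-.119,.07]]))
E
```

```text
t: 8.6
tool_pos: [0.5569, -0.1185, 0.253]
orientation: [-2.583, -1.787, 0.0]
wrist_force: [-0.8, 0.8, -2.0]
width: 0.387
t: 8.8
tool_pos: [0.557, -0.1171, 0.2533]
orientation: [-2.581, -1.79, -0.0]
wrist_force: [0.0, 0.5, -1.9]
width: 0.392
scene [(0.9, [353.3, 214.9]), (0.68, [227.4, 141.5]), (0.58, [296.0, 319.9])] [(0.21, [283.4, 284.7])]
side [(0.69, [314.3, 250.6]), (0.63, [171.4, 270.8]), (0.56, [268.2, 135.4])] [(0.58, [262.3, 173.5]), (0.47, [266.4, 156.7])]
9.1 [ 0.55709826 -0.11763264  0.25338249] [2.58220654e+00 1.78918664e+00 1.38727920e-04] [ 0.05360218 -0.31003085 -2.36710949] 0.3958943546448283
[[229.13595848 140.92028596]
 [230.95120684 167.27205775]]
[[267.19989801 136.38281072]
 [267.37783454 163.11757829]]
```

View pics/scene5.png

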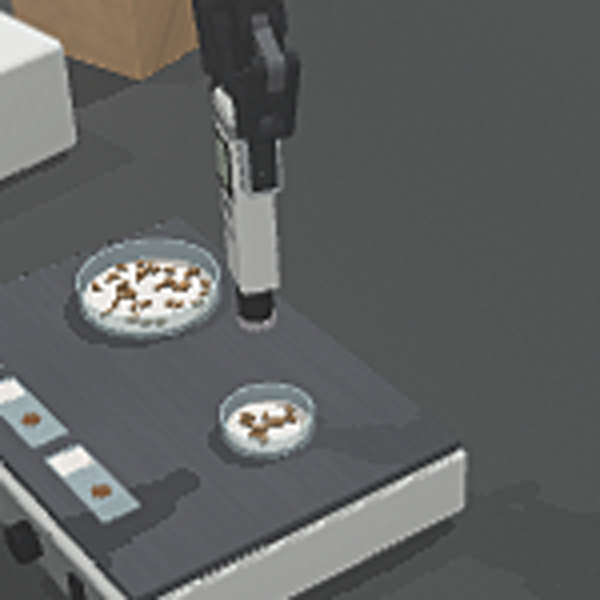

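View pics/side5.png

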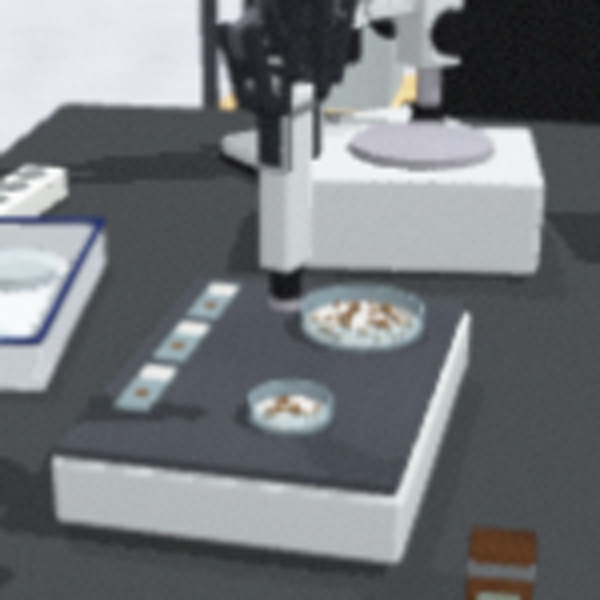

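```bash
python3 -m jog '[[[-0.0016,-0.0015,0.004],[0,0,0],0],[[0,0,0.008],[0,0,0],0],[[0,0,0.006],[0,0,0],0],[[0,0,0.002],[0,0,0],0],[[0,0,0],[0,0,0],0],[[0,0,0],[0,0,0],0],[[0,0,0],[0,0,0],0]]'
python3 - <<'E'
from station import manip,cams
from h import *
for n in ["scene","side"]:
    s=cams.snapshot(n)
    i=s["img"][:,:,::-1]
    c=(190,100) if n=="scene" else (225,100)
    i=cv2.resize(i[c[1]:c[1]+80,c[0]:c[0]+80],None,fx=7,fy=7,interpolation=cv2.INTER_CUBIC)
    cv2.imwrite(f"pics/{n}6.png",i)
    print(n,[(d["p"],d["location"]) for d in cams.tip_of("thermometer",n)])
st=manip.state();print(st["t"],st["tool_pos"],st["orientation"],st["wrist_force"],st["width"])
for n in ["scene","side"]: print(proj(n,[st["tool_pos"]-[0,0,.101],[.5565,-.119,.133]]))
E
```

```text
t: 9.8
tool_pos: [0.5553, -0.1192, 0.2336]
orientation: [2.583, 1.788, 0.0]
wrist_force: [-0.9, 0.2, -2.3]
width: 0.396
scene [(0.86, [227.1, 145.8]), (0.82, [353.4, 216.9]), (0.59, [297.7, 319.6])]
side [(0.79, [168.7, 266.7]), (0.71, [267.8, 143.5])]
10.0 [ 0.55518666 -0.11917198  0.23347697] [2.58285163e+00 1.78796263e+00 3.17572134e-04] [ 0.97218678  1.08844665 -1.72662345] 0.3919194149020807
[[229.86763682 147.04603093]
 [229.47136305 147.10960907]]
[[267.94666596 142.91626187]
 [267.47175036 142.73319534]]
```

View pics/scene6.png

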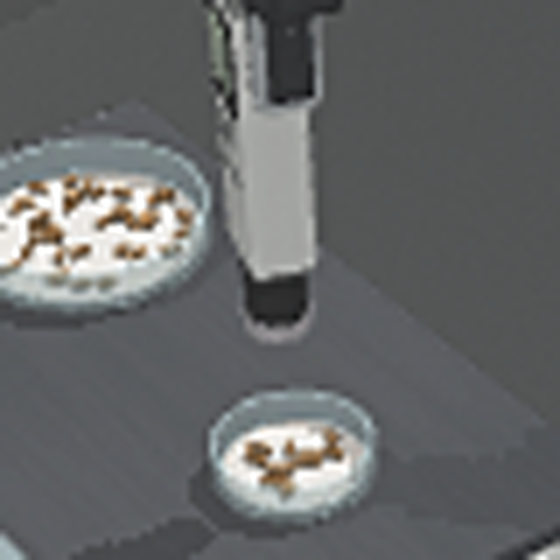

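View pics/side6.png

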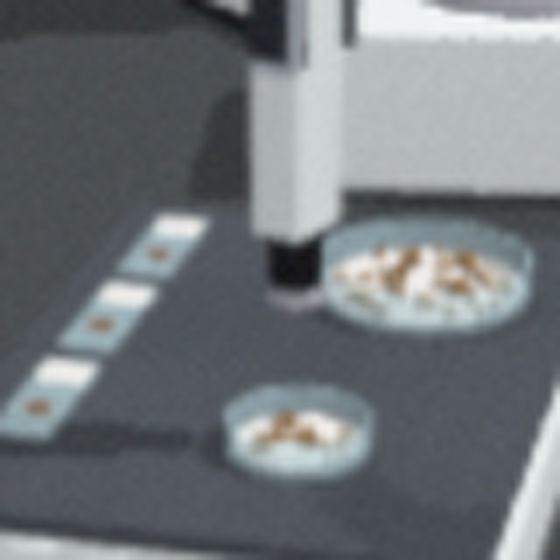

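The nose is at (229.7,147.1) in the scene picture and (267.3,142.9) in the side picture. Both are within 0.5 px of the point above the dish centre. Holding about 3 s.

```bash
python3 -m jog '[[[0,0,0],[0,0,0],0],[[0,0,0],[0,0,0],0],[[0,0,0],[0,0,0],0],[[0,0,0],[0,0,0],0],[[0,0,0],[0,0,0],0],[[0,0,0],[0,0,0],0],[[0,0,0],[0,0,0],0],[[0,0,0],[0,0,0],0],[[0,0,0],[0,0,0],0],[[0,0,0],[0,0,0],0],[[0,0,0],[0,0,0],0],[[0,0,0],[0,0,0],0]]'
python3 -m jog '[[[0,0,0],[0,0,0],0],[[0,0,0],[0,0,0],0],[[0,0,0],[0,0,0],0],[[0,0,0],[0,0,0],0],[[0,0,0],[0,0,0],0],[[0,0,0],[0,0,0],0],[[0,0,0],[0,0,0],0],[[0,0,0],[0,0,0],0],[[0,0,0],[0,0,0],0],[[0,0,0],[0,0,0],0],[[0,0,0],[0,0,0],0],[[0,0,0],[0,0,0],0]]'
python3 -m jog '[[[0,0,0],[0,0,0],0],[[0,0,0],[0,0,0],0],[[0,0,0],[0,0,0],0],[[0,0,0],[0,0,0],0],[[0,0,0],[0,0,0],0],[[0,0,0],[0,0,0],0]]'
```

```text
t: 11.2
tool_pos: [0.5551, -0.1191, 0.2333]
orientation: [2.583, 1.788, 0.0]
wrist_force: [-0.1, 0.2, -2.2]
width: 0.394
t: 12.4
tool_pos: [0.5551, -0.1191, 0.2333]
orientation: [2.583, 1.788, 0.0]
wrist_force: [-0.1, -0.4, -1.3]
width: 0.391
t: 13.0
tool_pos: [0.5551, -0.1192, 0.2333]
orientation: [2.583, 1.788, -0.0]
wrist_force: [-0.2, 0.7, -2.3]
width: 0.39
```

```bash
python3 -m jog '[[[0,0,-0.005],[0,0,0],0],[[0,0,-0.01],[0,0,0],0],[[0,0,-0.015],[0,0,0],0],[[0,0,-0.02],[0,0,0],0],[[0,0,-0.02],[0,0,0],0],[[0,0,-0.02],[0,0,0],0],[[0,0,-0.015],[0,0,0],0],[[0,0,-0.01],[0,0,0],0],[[0,0,-0.005],[0,0,0],0],[[0,0,0],[0,0,0],0]]'
python3 -m jog '[[[0,0,0],[-0.4,0,0],0],[[0,0,0],[-0.6,0,0],0],[[0,0,0],[-0.7,0,0],0],[[0,0,0],[-0.7,0,0],0],[[0,0,0],[-0.8,0,0],0],[[0,0,0],[-0.8,0,0],0],[[0,0,0],[-0.8,0,0],0],[[0,0,0],[-0.8,0,0],0],[[0,0,0],[-0.7,0,0],0],[[0,0,0],[-0.6,0,0],0],[[0,0,0],[-0.4,0,0],0],[[0,0,0],[-0.2,0,0],0]]'
python3 -m jog '[[[0,0,0],[0,0,0],0],[[0,0,0],[0,0,0],0],[[0,0,0],[0,0,0],0],[[0,0,0],[0,0,0],0]]'
python3 - <<'E'
from station import manip,cams
from h import *
for n in ["scene","side"]:
    s=cams.snapshot(n)
    cv2.imwrite(f"pics/{n}7.png",s["img"][:,:,::-1])
st=manip.state();print(st["t"],st["tool_pos"],st["orientation"],st["wrist_force"],st["width"])
R=cv2.Rodrigues(st["orientation"])[0];print(R.round(3));p=st["tool_pos"]
N=p+R[:,2]*.101;T=p-R[:,2]*.049;print(N,T)
for n in ["scene","side"]: print(proj(n,[N,T]))
E
```

```text
t: 14.0
tool_pos: [0.5553, -0.1192, 0.3539]
orientation: [2.582, 1.788, 0.001]
wrist_force: [-0.1, 0.3, -2.1]
width: 0.392
t: 15.2
tool_pos: [0.5531, -0.1184, 0.3507]
orientation: [2.004, 1.387, 0.573]
wrist_force: [-0.2, -1.0, -0.9]
width: 0.389
t: 15.6
tool_pos: [0.5553, -0.1193, 0.3534]
orientation: [2.002, 1.386, 0.574]
wrist_force: [-0.4, -0.4, -1.1]
width: 0.389
15.7 [ 0.5552895  -0.11926377  0.35334412] [2.00200483 1.38581327 0.57382996] [ 0.4414097  -0.50464888 -1.71774739] 0.38619268142628616
[[ 0.352  0.662  0.662]
 [ 0.936 -0.249 -0.249]
 [-0.     0.707 -0.707]]
[ 0.62211893 -0.14440862  0.28191189] [ 0.5228673  -0.10706479  0.38799936]
[[194.45276615  98.00487177]
 [238.42088448  43.3818751 ]]
[[245.21100261  86.07964183]
 [280.6941721   47.93994297]]
```

View pics/scene7.png

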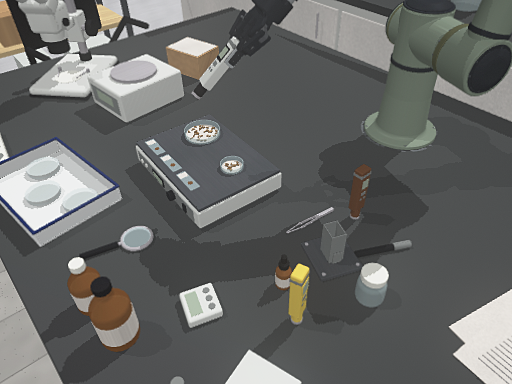

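View pics/side7.png

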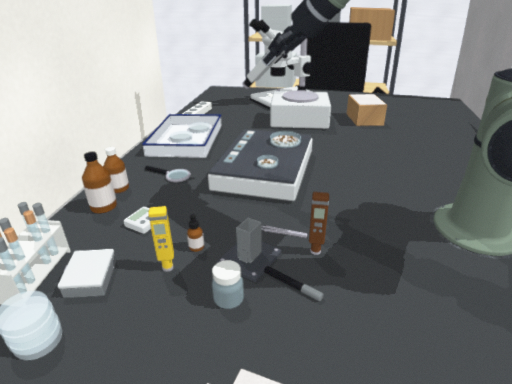

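```bash
python3 - <<'E'
import cv2
a=cv2.imread("pics/scene7.png")[30:110,180:280];b=cv2.imread("pics/side7.png")[30:110,230:330]
cv2.imwrite("pics/z7.png",cv2.resize(cv2.hconcat([a,b]),None,fx=4,fy=4,interpolation=cv2.INTER_CUBIC))
E
```

```text
(no output)
```

View pics/z7.png

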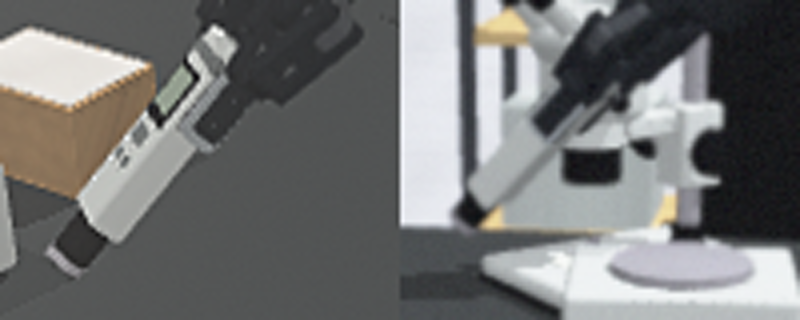

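```bash
python3 -m jog '[[[0,0,0],[0,0,0],0],[[0,0,0],[0,0,0],0],[[0,0,0],[0,0,0],0]]'; python3 -c "
from station import manip
print(manip.job_done())"
```

```text
t: 16.0
tool_pos: [0.5551, -0.1191, 0.3533]
orientation: [2.002, 1.386, 0.574]
wrist_force: [-0.2, 0.2, -2.0]
width: 0.394
the job is handed in; nothing more can be done
None
```

I drew the off-white thermometer straight up out of its holder and held it nose down over the middle of the small dish for about 3 s. Then I lifted it and tipped it back 45° with the display up. I handed in at 16 s, with the arm still gripping it.

**Over the dish:** by the arm reading, the nose was about 47 mm above the rim and 62 mm above the dish's underside. In both pictures it was within about 0.5 px of the point above the dish centre.

**Final pose:**
- The tool is tilted 45°, and the nose is at about 0.28 m, the lowest part of the thermometer. The display shows upward in the scene picture.
- The grip held steady, at 33–34 mm opening.
- In the last pictures the nose sat 2–3 px higher than the arm reading predicts. The thermometer may have turned 2–3° in the grip or that may be calibration error; I left it.

**Everything else:** the last scene and side pictures show the dishes, jar, dropper, forceps, marker and both look-alikes where they began, judged by eye. Wrist force readings never went above about 3 N.

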